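# Potato under the thermometer, then presented on a level dish

## Robot

A 6-joint arm with a two-finger parallel gripper is mounted at the origin on the work surface. World frame = base frame: x ahead of the robot, y to its left, z up, the work surface at z = 0. Lengths are in m, angles in rad, forces in N, time in s.
With the tool pointing down it reaches from about 0.325 to 0.775 m from the base axis. Payload 9.3 kg.
Tool frame: the origin (TCP) lies between the finger pads; the fingertips stand 19 mm ahead of it and the grasp point (between the pads) is the TCP; z points along the fingers, y is the direction in which the jaws open and shut (so a half turn about z gives the same grasp; the last joint's range is limited). The gripper opens to 85 mm and grips with 20 to 120 N. Pads are 22 mm wide; open, the fingers measure 114 mm over their backs; the gripper's body (76 mm by 85 mm) begins 54 mm behind the grasp point. The pads swing forward as they close: fully open they stand 13 mm farther back than shut.
Start: joints at [-1.425, 0.259, 0.021, 1.334, 0, 1.418], TCP at [0.162, -0.526, 0.25] pointing down, gripper open.
Joint ranges: [-3.04, 3.04], [-0.91, 1.82], [-1.04, 1.36], [-1.92, 1.95], [-1.52, 1.45], [-3.14, 3.14]. Speed limits (rad/s): [2.22, 2.22, 2.79, 3.14, 3.14, 3.14].

## Interface

Orientations are given as a unit quaternion [w, x, y, z].
In Python, from cell import * gives the robot as it stands.
- The arm moves only by the shell command python3 -m creep 'ROWS' [FORCE]. ROWS is JSON, one flat list of numbers, 7 for each row, row after row: the shift along the tool's x, y, z in mm, then the turn, a rotation vector about the tool's x, y, z in degrees, then the opening in per cent of the stroke, from 0 (shut) to 100 (fully open). In form: [dx, dy, dz, rx, ry, rz, fingers, dx, dy, dz, rx, ry, rz, fingers, ...]. A call has 1 to 12 rows; each row is the pose to reach, as a shift and turn from the pose commanded when the call began, along the tool's axes at that moment; what a row does not reach only later rows make up. A row lasts 1/8 s, in which the tool goes at most 62.5 mm and 10.7 degrees, less where a joint would pass 70% of its speed; a pose out of reach is approached as far as the arm can. A call with a gripper value outside its range is refused whole. The fingers move at their own pace and stop on an object; FORCE is the grip in N (left out, the last holds). Time passes only in rows, so rows that repeat a pose let the fingers close. It gives the time, the measured TCP pose, the force and the opening at its end, in the units of the state.
- sense(): the state, without advancing time (a new reading comes with each control period).
- snapshot(name): name is "scene" or "top" or "wrist"; returns a dict with "color" (420x560x3 uint8, blue, green, red), "fx", "fy", "cx", "cy" (pixels), "rvec" (rotation vector, rad) and "tvec" (3), from world to camera coordinates, as OpenCV has them. Camera axes: x right, y down, z forward; pixel columns grow to the right and rows downward; lengths in m; the calibration is good to about 2 mm. The wrist camera is an equidistant fisheye: a pixel r from the principal point sees the ray r / f radians off the axis. A picture is of the moment at which its call begins. There is no depth.
- close_job(): hands the job in, once; it reports no verdict.
The state is a dict: "t": time; "qpos": joint angles; "dq": joint speeds; "joint_efforts": joint torques, N m; "ee_pos": TCP position; "ee_rot": TCP orientation; "contact_force": force on the tool from outside, world axes, zero at the start; "moment": the same for the moment, N m; "gripper_width": finger opening in m.
Only numpy, scipy, OpenCV 4.12 (cv2) and the standard library are available. Lean on these libraries where they do the work, as an engineer would, in place of code of your own. Each camera call takes 0.05 s, during which the arm holds its last target. There are 200 camera calls.

## Task

Take the handled dish with the loose round potato, slide it along the counter until the marked spot at its middle is right under the tip of the fixed thermometer probe, handle in line with the stand's arm and pointing away from the post, and keep it still there for about two seconds for the reading. Then bring it out from under the probe and lift it clear of the counter with the handle still pointing the same way, and only in the air turn it a quarter turn about the vertical so that the handle points square to the arm, to the side where the round cork trivet lies. Finish while still holding the dish in the gripper, level and still, about 10 cm above the counter, the potato in the middle all the way and never touched; do not knock the stand and leave the other things where they are.

Things in the scene. Friction and masses are not known exactly. Their poses are not given: they have to be found in the camera images.
- dish: round aluminium dish, 110 mm across, rim 24 mm high, on a flat foot 64 mm across, one straight black bar handle level along the dish's own -x. Origin: centre of the foot's underside; z up. About 0.16 kg. Inside it is a shallow cone falling to the middle at 7 degrees: the potato stays in the middle only while the dish is level well within that and moved smoothly (well below 1 m/s2)
- dish_grip (a point): middle of the black bar handle, 105 mm from the dish's centre, 28 mm above its underside: a good place to pinch from above, fingers on the two upright sides. The bar is 16 mm wide, 20 mm tall (18 to 38 mm above the underside) and 88 mm long (67 to 155 mm from the dish's centre)
- dish_seat (a point): the marked spot: the middle of the dish's inner floor, 10 mm above the underside, framed by a dark engraved ring of 55 mm diameter around the potato
- potato_center (a point): the centre of the loose ball, a small round boiled potato of 34 mm diameter, about 0.02 kg; at the start it lies in the middle of the dish (centre 27 mm above the dish's underside)
- stand: thermometer stand, fixed. Origin: underside of its 100 x 130 x 14 mm base plate, on the post's axis. Its own -x points from the post along its arm, towards the robot's side; z up. The arm runs level at 190 mm height; from it hangs the probe, 26 mm thick, from 195 down to 110 mm height, then tapering to the tip. Read-out on the post up to 270 mm high.
- probe_tip (a point): the lower tip of the hanging probe: 78 mm above the counter, 130 mm in front of the post's axis (stand's own -x); the potato standing in the dish on the counter (top 44 mm high) passes below it
- trivet: a flat round cork trivet, 170 mm across, 10 mm thick, fixed, lying far out on one side of the counter (left in some starts, right in others). Origin: centre of its underside. Only its side matters: it tells which way the handle must point at the end
- board: a wooden chopping board 160 x 200 x 14 mm, fixed, on the side away from the trivet; of no use here
- bowl: a small white ceramic rice bowl, 104 mm across, 50 mm high; it stands beside the stand, on the side where the dish is not. Bystander: leave it where it is. Origin: centre of its underside
- mug: a ceramic mug, 76 mm across, 85 mm high, with an ear. Bystander: leave it where it is. Origin: centre of its underside
- jar: a glass jar, 60 mm across, 85 mm high. Bystander: leave it where it is. Origin: centre of its underside
- can: a steel can, 66 mm across, 80 mm high. Bystander: leave it where it is. Origin: centre of its underside
- shaker: a small glass shaker with a steel cap, 44 mm across, 80 mm high. Bystander: leave it where it is. Origin: centre of its underside
- spoon: a wooden spoon 180 mm long lying flat, between the robot and the stand. Bystander: leave it where it is. Origin: centre of its underside
- sponge: a dry sponge block, 60 x 90 x 32 mm. Bystander: leave it where it is. Origin: centre of its underside
- potato: the same potato, as a whole; its origin is a point on its skin and turns as it rolls, so use potato_center for its position
Mind the look-alikes: they are no part of the job. Leave any turquoise look-alike of the trivet alone. There is more than one size of the dish; the job needs the larger.

How it is judged:
On the way, in this order (a step that is already met when the one before it is completed fails the run):
1. the dish comes in standing on the counter: on the counter, its middle 2 to 9 cm from below the probe tip (horizontal distance between dish_seat and probe_tip between 0.02 and 0.09 m and height (world z) of dish below 0.005 m), for 0.1 s.
2. the marked spot is under the probe tip (within 8 mm sideways), dish on the counter and still for 1 s, handle in line with the stand's arm (within 0.25 rad) and pointing away from the post (horizontal distance between dish_seat and probe_tip below 0.008 m and height (world z) of dish below 0.005 m and linear speed of dish below 0.01 m/s and angle between the x axis of dish and the x axis of stand, either way round below 0.25 rad and x of stand in the frame of dish above 0.05 m), for 1 s.
3. the dish is clear of the probe (over 5 cm sideways) and lifted (underside more than 4 cm up) with the handle still pointing the same way (within 0.5 rad) (height (world z) of dish above 0.04 m and horizontal distance between dish_seat and probe_tip above 0.05 m and angle between the x axis of dish and the x axis of stand, either way round below 0.5 rad and x of stand in the frame of dish above 0.05 m), for 0.1 s.
At the end, for the whole second after the job is handed in: the dish is held by the fingers (more than 2 N) and by nothing else, its underside 6 to 16 cm above the counter, level within 0.09 rad (5 degrees), still, its handle square to the stand's arm within 0.2 rad and pointing to the trivet's side, and the potato lies within 10 mm of the dish's middle (height (world z) of dish between 0.06 and 0.16 m and angle between dish's own z axis and vertical below 0.09 rad and angle between the x axis of dish and the y axis of stand, either way round below 0.2 rad and x of trivet in the frame of dish below -0.05 m and horizontal distance between potato_center and dish_seat below 0.01 m and distance between potato_center and dish_seat below 0.022 m and linear speed of dish below 0.02 m/s and angular speed of dish below 0.15 rad/s and contact force between the fingers and dish above 2 N and contact force between dish and stand below 0.1 N); the arm keeps its last pose, push and grip.
It fails at once if the potato rolls more than 22 mm off the dish's middle or leaves it (horizontal distance between potato_center and dish_seat above 0.022 m or distance between potato_center and dish_seat above 0.034 m).
It fails at once if the fingers touch the potato (contact force between the fingers and potato above 0.2 N).
It fails at once if the thermometer stand is knocked (more than 3 N) (contact force between stand and anything else above 3 N).
It fails at once if a bystander is moved more than 3 cm (distance of any of bowl, mug, jar, can, shaker, spoon, sponge from where it was at the start of the episode above 0.03 m).
It also fails if it takes over 72 s, if anything falls off the work surface, if the arm or the gripper's body presses on something with over 40 N, if the wrist force passes 120 N, or if a joint passes its speed limit or range.

## Working session

There is one attempt and no reset: what is moved stays moved. The work goes in short steps, Python scripts to look and compute and a shell command to move; the robot and the scene stay as the last step left them, time stands still between calls to the robot, and variables do not carry over. Pictures are saved under pics/ and viewed, about 8 in all and at most 12, crops included, and the job is handed in when it is done.

```bash
mkdir -p pics; ls; cat > h.py <<'E'
from cell import *
import numpy as np, cv2, json
def shot(n,f):
    s=snapshot(n); cv2.imwrite(f'pics/{f}.png',s['color'])
    json.dump({k:np.asarray(s[k]).tolist() for k in s if k!='color'},open(f'pics/{f}.json','w')); return s
def load(f):
    d=json.load(open(f'pics/{f}.json')); return d
def ray(d,u,v,fish=False):
    R=cv2.Rodrigues(np.array(d['rvec'],float))[0]; t=np.array(d['tvec'],float).ravel()
    x=(u-d['cx'])/d['fx']; y=(v-d['cy'])/d['fy']
    if fish:
        r=np.hypot(x,y); k=np.sin(r)/r if r>1e-9 else 1; c=np.array([x*k,y*k,np.cos(r)])
    else: c=np.array([x,y,1.])
    return -R.T@t, R.T@(c/np.linalg.norm(c))
def atz(d,u,v,z,fish=False):
    o,r=ray(d,u,v,fish); return o+r*(z-o[2])/r[2]
def tri(rays):
    A=0;b=0
    for o,r in rays:
        P=np.eye(3)-np.outer(r,r); A=A+P; b=b+P@o
    p=np.linalg.solve(A,b); return p,[np.linalg.norm((np.eye(3)-np.outer(r,r))@(p-o)) for o,r in rays]
def proj(d,p,fish=False):
    R=cv2.Rodrigues(np.array(d['rvec'],float))[0]; c=R@np.array(p)+np.array(d['tvec'],float).ravel()
    if fish:
        th=np.arctan2(np.hypot(c[0],c[1]),c[2]); k=th/np.hypot(c[0],c[1]); return d['cx']+d['fx']*k*c[0],d['cy']+d['fy']*k*c[1]
    return d['cx']+d['fx']*c[0]/c[2],d['cy']+d['fy']*c[1]/c[2]
E
python3 - <<'E'
from h import *
a=shot('scene','s0');b=shot('top','t0');shot('wrist','w0')
print(sense())
for d in(a,b): 
    o,r=ray(d,d['cx'],d['cy']);print(o,r,d['fx'])
E
```

```text
pics
{'t': 0.15, 'qpos': array([-1.42456697e+00,  2.59073847e-01,  2.09446791e-02,  1.33370426e+00,
       -3.49021535e-07,  1.41817892e+00]), 'dq': array([-0.00046356, -0.00111288,  0.0025612 , -0.00011533,  0.0012251 ,
       -0.00106893]), 'joint_efforts': array([ 3.53770338e-03, -5.55973506e+01,  3.44659495e+01,  1.14014061e-02,
       -5.57081592e-05,  8.41760198e-06]), 'ee_pos': array([ 0.16188818, -0.52543528,  0.24980245]), 'ee_rot': array([-5.18547995e-04,  9.88856950e-01,  1.48867941e-01,  1.48174970e-06]), 'contact_force': array([0.11629852, 0.31209622, 0.12176065]), 'moment': array([-0.02167899, -0.0409853 , -0.05148229]), 'gripper_width': 0.08545605019205668}
[ 1.10962847 -0.28952429  0.80895237] [-0.58519201  0.2789471  -0.76140582] 392.6423916308896
[ 0.34611816 -0.00401128  1.4018675 ] [ 0.15046231 -0.01917175 -0.98842983] 525.9561346087117
```

View pics/s0.png

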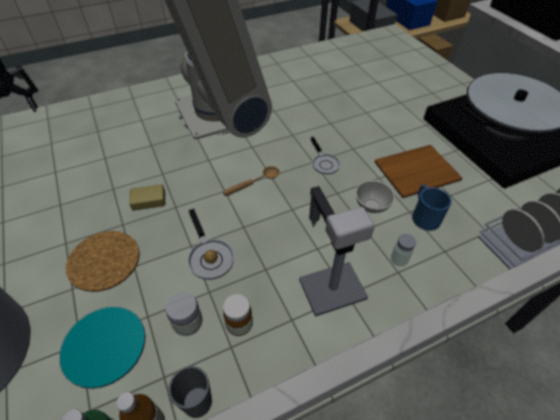

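View pics/t0.png

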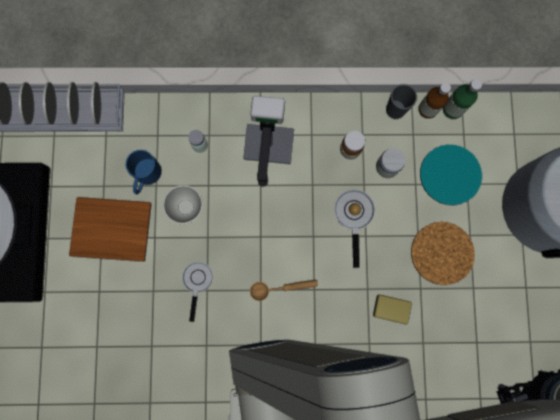

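The scene and top views agree. There are two dish candidates. One holds a potato, with its ring at top (355,210) / scene (211,260) and its handle at top (356,251). The other is empty and smaller, at top (198,277) / scene (326,163). The one with the potato is larger and fits the description. The cork trivet is at top (443,253), on the robot's right (−y), and the turquoise one is a look-alike. I'll confirm in enlarged crops.

```bash
python3 - <<'E'
from h import *
b=cv2.imread('pics/t0.png');a=cv2.imread('pics/s0.png')
c=cv2.resize(b[90:280,230:390],None,fx=3,fy=3,interpolation=cv2.INTER_CUBIC)
e=cv2.resize(a[180:320,175:385],None,fx=3.8,fy=3.8,interpolation=cv2.INTER_CUBIC)
cv2.imwrite('pics/tc.png',c);cv2.imwrite('pics/sc.png',e)
E
```

```text
(no output)
```

View pics/tc.png

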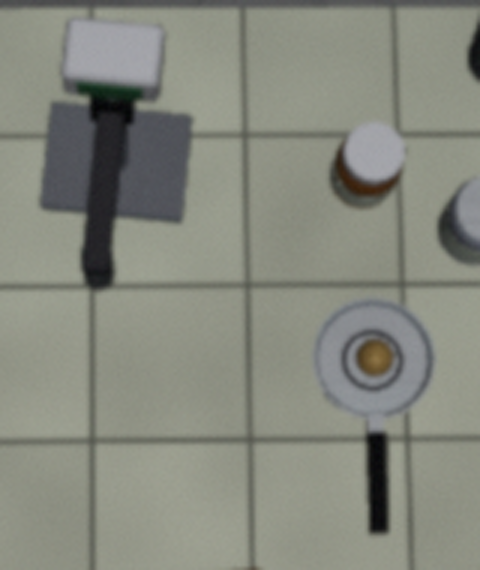

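View pics/sc.png

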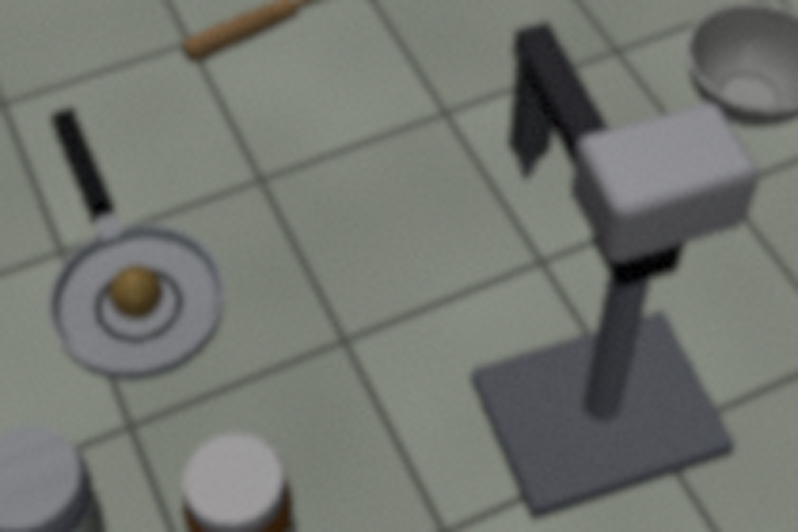

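The crop confirms it. The dish with the potato has its rim centred at crop (375,358) and its ring at (373,359). The bar runs from (376,433) to (378,533). In the scene crop the ring is at (139,302), the probe tip at (527,176) and the base corners are clear.

```bash
python3 - <<'E'
from h import *
T=load('t0');S=load('s0')
ft=lambda u,v:(230+(u+.5)/3-.5,90+(v+.5)/3-.5)
fs=lambda u,v:(175+(u+.5)/3.8-.5,180+(v+.5)/3.8-.5)
for n,a,b in [('ring',(373,359),(139,302)),('barfar',(378,533),(63,112)),('barnear',(376,433),(103,213)),('c1',(52,102),(538,515)),('c2',(191,116),(473,377)),('c1b',(52,102),(732,447)),('c2b',(191,116),(538,513)),('c3',(182,222),(473,377)),('c4',(41,209),(661,315))]:
    p,e=tri([ray(T,*ft(*a)),ray(S,*fs(*b))]);print(n,p.round(4),np.round(e,4))
print('base top', [atz(T,*ft(*q),.014)[:2].round(4) for q in [(52,102),(191,116),(182,222),(41,209)]])
print('base sc', [atz(S,*fs(*q),.014)[:2].round(4) for q in [(732,447),(538,513),(473,377),(661,315)]])
print('tip sc',atz(S,*fs(527,176),.078).round(4),'ring',atz(T,*ft(373,359),.010).round(4),atz(S,*fs(139,302),.01).round(4))
print('rim',atz(T,*ft(375,358),.024).round(4), 'bar',[atz(T,*ft(*q),.038).round(4) for q in[(376,433),(378,533)]],[atz(S,*fs(*q),.038).round(4) for q in[(103,213),(63,112)]])
print('arm end top', atz(T,*ft(97,283),.19).round(4),'trivet',atz(T,443,253,.01).round(3))
E
```

```text
ring [ 0.5749 -0.2142  0.0138] [0.0013 0.0013]
barfar [ 0.4187 -0.2122  0.0308] [0.0004 0.0004]
barnear [ 0.507  -0.2138  0.0242] [0.0008 0.0008]
c1 [ 0.8069  0.0169 -0.0282] [0.0598 0.0598]
c2 [ 0.7643 -0.0639  0.1091] [0.0129 0.0129]
c1b [0.8165 0.0716 0.0087] [0.0001 0.0001]
c2b [ 0.8036 -0.054   0.0083] [0.0021 0.0021]
c3 [ 0.7054 -0.0449  0.0012] [0.0019 0.0019]
c4 [0.7176 0.083  0.0041] [0.0015 0.0015]
base top [array([0.8147, 0.0711]), array([ 0.8008, -0.0557]), array([ 0.7014, -0.0462]), array([0.7142, 0.0811])]
base sc [array([0.8185, 0.0693]), array([ 0.8065, -0.0538]), array([ 0.7125, -0.0471]), array([0.723 , 0.0798])]
tip sc [0.6323 0.0284 0.078 ] ring [ 0.5752 -0.2161  0.01  ] [ 0.5728 -0.2127  0.01  ]
rim [ 0.5738 -0.2157  0.024 ] bar [array([ 0.5052, -0.2124,  0.038 ]), array([ 0.4182, -0.2115,  0.038 ])] [array([ 0.5178, -0.2143,  0.038 ]), array([ 0.4253, -0.2125,  0.038 ])]
arm end top [0.6076 0.0264 0.19  ] trivet [ 0.455 -0.45   0.01 ]
```

```bash
python3 -m creep '[32,-17,4,0,0,-10,100, 64,-35,8,0,0,-20,100, 97,-52,12,0,0,-30,100, 129,-69,17,0,0,-40,100, 161,-86,21,0,0,-50,100, 193,-104,25,0,0,-60,100, 225,-121,29,0,0,-70,100, 257,-138,33,0,0,-80,100, 290,-156,38,0,0,-90,100, 322,-173,42,0,0,-100,100, 354,-190,46,0,0,-110,100, 386,-207,50,0,0,-120,100]'
python3 -m creep '[0,0,0,0,0,-10,100, 0,0,0,0,0,-20,100, 0,0,0,0,0,-30,100, 0,0,0,0,0,-40,100, 0,0,0,0,0,-42,100, 0,0,0,0,0,-42,100]'
python3 - <<'E'
from h import *
s=sense();print(s['ee_pos'],s['ee_rot'],s['qpos'])
d=shot('wrist','w1'); print(d['fx'],d['cx'],d['cy'],ray(d,d['cx'],d['cy']))
for p in [(.632,.026,.078),(.575,-.215,.01),(.47,-.2135,.038)]:print(proj(d,p,True))
E
```

```text
t: 1.65
ee_pos: [0.4705, -0.2132, 0.2]
ee_rot: [-0.0, 0.363, 0.932, 0.0]
contact_force: [-0.1, -0.6, 0.9]
gripper_width: 0.0856
t: 2.4
ee_pos: [0.4698, -0.2142, 0.2002]
ee_rot: [-0.0, 0.009, 1.0, 0.0]
contact_force: [0.2, -0.0, -0.3]
gripper_width: 0.0852
[ 0.46980382 -0.21416456  0.20020213] [-7.37424043e-05  9.11523981e-03  9.99958452e-01  4.42019935e-05] [-5.90344555e-01  2.21819986e-01 -1.57458688e-01  1.19168946e+00
 -7.08975760e-06 -5.72113822e-01]
325.19226210127806 286.50637695415406 215.3993551251522 (array([ 0.38912936, -0.21314246,  0.32333774]), array([ 0.31419315, -0.00534411, -0.94934404]))
(np.float64(493.63313034954933), np.float64(342.74507191332265))
(np.float64(287.6856730094746), np.float64(285.5617832970354))
(np.float64(287.6214623700697), np.float64(201.25514349244688))
```

View pics/w1.png

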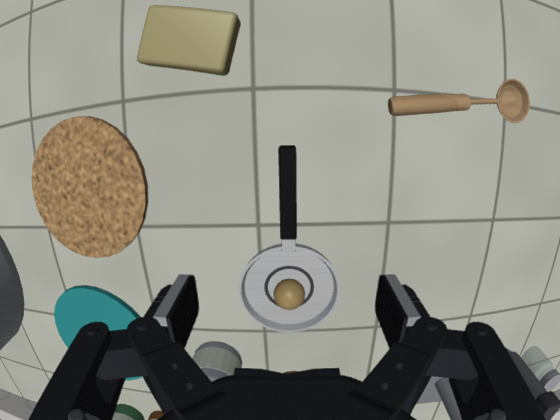

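The wrist view is clear: bar from (287,146) to (288,239), ring centre (289,286). Next I'll measure the probe tip from two wrist positions.

```bash
python3 -m creep '[-4,31,-10,0,0,0,100, -9,62,-20,0,0,0,100, -15,93,-30,0,0,0,100, -20,124,-40,0,0,0,100, -25,155,-50,0,0,0,100, -27,184,-50,0,0,0,100, -27,184,-50,0,0,0,100, -27,184,-50,0,0,0,100]'
python3 -c "
from h import *
shot('wrist','w2')"
python3 -m creep '[0,35,0,0,0,0,100, 0,70,0,0,0,0,100, 0,105,0,0,0,0,100, 0,110,0,0,0,0,100, 0,110,0,0,0,0,100]'
python3 - <<'E'
from h import *
shot('wrist','w3')
im=[]
for f in('w2','w3'):
    d=load(f);u,v=proj(d,(.632,.026,.078),True);x,y=int(u)-50,int(v)-60;print(f,u,v,x,y)
    im.append(cv2.resize(cv2.imread(f'pics/{f}.png')[y:y+120,x:x+100],None,fx=4,fy=4,interpolation=cv2.INTER_CUBIC))
cv2.imwrite('pics/wc.png',np.hstack(im))
W=load('w1');T=load('t0')
ft=lambda u,v:(230+(u+.5)/3-.5,90+(v+.5)/3-.5)
for n,z,w,t in[('ring',.01,(289,286),(373,359)),('far',.038,(287.5,146),(378,533)),('near',.038,(288,239),(376,433))]:
    print(n,atz(W,*w,z,True).round(4),*tri([ray(W,*w,True),ray(T,*ft(*t))]))
E
```

```text
t: 3.45
ee_pos: [0.4997, -0.0309, 0.2502]
ee_rot: [-0.0, 0.008, 1.0, -0.0]
contact_force: [-0.7, -0.2, 0.9]
gripper_width: 0.0852
t: 4.12
ee_pos: [0.5015, 0.0788, 0.2501]
ee_rot: [-0.0, 0.008, 1.0, -0.0]
contact_force: [-0.3, -0.1, 0.7]
gripper_width: 0.0855
w2 339.8868239740896 313.15024576291324 289 253
w3 241.0386838629391 313.2567297105367 191 253
ring [ 0.5756 -0.2135  0.01  ] [ 0.57430597 -0.21455844  0.01298224] [np.float64(0.001096697919083789), np.float64(0.0010966979190837544)]
far [ 0.4196 -0.2128  0.038 ] [ 0.41929169 -0.21250224  0.03314636] [np.float64(0.0008382094458540356), np.float64(0.000838209445854013)]
near [ 0.5072 -0.2137  0.038 ] [ 0.50524969 -0.21283257  0.04135504] [np.float64(0.001021517217194809), np.float64(0.001021517217194865)]
```

View pics/wc.png

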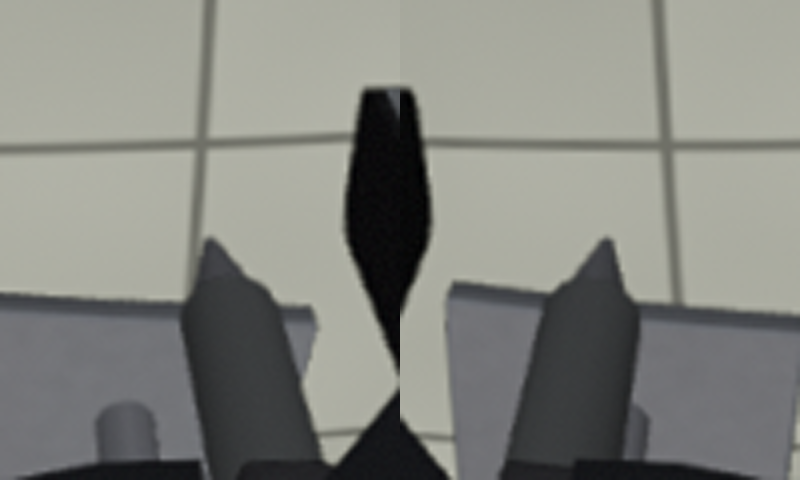

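The tip is clear in both crops, at (209,238) in the left one and (207,238) in the right.

```bash
python3 - <<'E'
from h import *
a,b=load('w2'),load('w3');S=load('s0')
r=[ray(a,289+209.5/4-.5,253+238.5/4-.5,True),ray(b,191+207.5/4-.5,253+238.5/4-.5,True)]
print(tri(r)); r.append(ray(S,175+527.5/3.8-.5,180+176.5/3.8-.5));print(tri(r))
# post foot & base near edge from wrist for arm direction
for d,x,pts in((a,289,[(0,295),(315,310)]),(b,191,[(52,283),(400,318)])):
    print([atz(d,x+u/4,253+v/4,.014,True).round(4) for u,v in pts])
s=sense();print(s['ee_pos'])
E
```

```text
(array([0.63169214, 0.02733109, 0.07636295]), [np.float64(9.774686657183978e-05), np.float64(9.774686657184164e-05)])
(array([0.63150764, 0.02781508, 0.07693248]), [np.float64(0.0005742696181083443), np.float64(0.0004835870684838525), np.float64(0.0010200408270627191)])
[array([ 0.6991, -0.0309,  0.014 ]), array([0.7118, 0.0809, 0.014 ])]
[array([ 0.698 , -0.0403,  0.014 ]), array([0.7113, 0.0814, 0.014 ])]
[0.50150672 0.07841623 0.25015154]
```

Tip at (0.6316, 0.0275), stand yaw about −0.107 rad. Next I go over the bar.

```bash
python3 -m creep '[3,-34,10,0,0,0,100, 6,-68,25,0,0,0,100, 10,-102,40,0,0,0,100, 14,-136,55,0,0,0,100, 18,-170,70,0,0,0,100, 21,-204,85,0,0,0,100, 24,-238,100,0,0,0,100, 26,-270,115,0,0,0,100, 27,-292,130,0,0,0,100, 27,-292,130,0,0,0,100, 27,-292,130,0,0,0,100]'
python3 - <<'E'
from h import *
d=shot('wrist','w4')
print([sense()['ee_pos'].round(4) for i in range(1)])
im=cv2.imread('pics/w4.png'); cv2.imwrite('pics/w4c.png',cv2.resize(im[90:420,150:430],None,fx=1.8,fy=1.8,interpolation=cv2.INTER_CUBIC))
E
```

```text
t: 5.55
ee_pos: [0.4696, -0.2124, 0.1206]
ee_rot: [-0.0, 0.008, 1.0, 0.0]
contact_force: [0.4, -0.5, -0.6]
gripper_width: 0.0854
[array([ 0.4698, -0.2121,  0.1208])]
```

View pics/w4c.png

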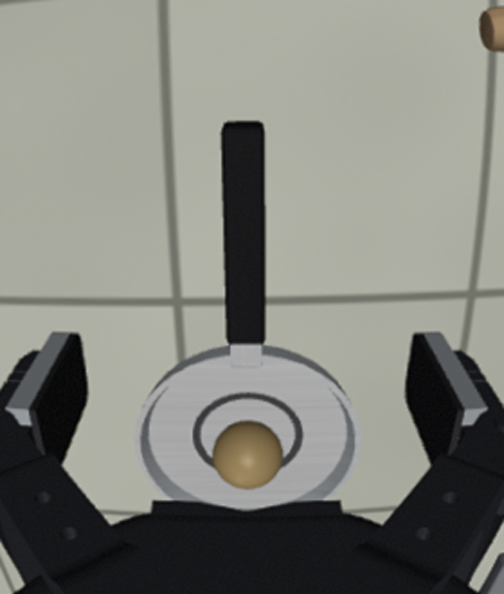

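The bar sits centred between the pads, running from (243,123) to (246,343), with the ring at (248,433). Quick numeric check:

```bash
python3 - <<'E'
from h import *
d=load('w4');f=lambda u,v:(150+u/1.8,90+v/1.8)
for q,z in[((243.5,123),.038),((246,343),.038),((248,433),.010)]:print(atz(d,*f(*q),z,True).round(4))
A=ray(d,*f(248,433),True),ray(load('w1'),289,286,True),ray(load('t0'),230+373.5/3-.5,90+359.5/3-.5);print(tri(A))
A=ray(d,*f(246,343),True),ray(load('w1'),288,239,True);print(tri(A))
E
```

```text
[ 0.4188 -0.2128  0.038 ]
[ 0.5068 -0.2133  0.038 ]
[ 0.5756 -0.2133  0.01  ]
(array([ 0.57441741, -0.21417766,  0.01212777]), [np.float64(0.000967178091883604), np.float64(0.0006377295461841579), np.float64(0.0015862895783082637)])
(array([ 0.50832187, -0.21351967,  0.0352402 ]), [np.float64(0.00022129948001542245), np.float64(0.00022129948001541405)])
```

```bash
python3 -m creep '[0,-1,15,0,0,0,100, 0,-1,35,0,0,0,90, 0,-1,55,0,0,0,80, 0,-1,75,0,0,0,65, 0,-1,88,0,0,0,50, 0,-1,92.5,0,0,0,40, 0,-1,92.5,0,0,0,32, 0,-1,92.5,0,0,0,27, 0,-1,92.5,0,0,0,24, 0,-1,92.5,0,0,0,22, 0,-1,92.5,0,0,0,20, 0,-1,92.5,0,0,0,18]' 40
python3 -m creep '[0,0,0,0,0,0,15, 0,0,0,0,0,0,10, 0,0,0,0,0,0,0, 0,0,0,0,0,0,0]' 60
python3 - <<'E'
from h import *
d=shot('wrist','w5');print(sense()['moment'],sense()['qpos'].round(3))
im=cv2.imread('pics/w5.png'); cv2.imwrite('pics/w5c.png',im)
E
```

```text
t: 7.1
ee_pos: [0.4699, -0.2132, 0.0278]
ee_rot: [0.0, 0.008, 1.0, 0.0]
contact_force: [-0.5, 0.8, 1.7]
gripper_width: 0.0157
t: 7.6
ee_pos: [0.4699, -0.2132, 0.0279]
ee_rot: [0.0, 0.008, 1.0, -0.0]
contact_force: [-1.7, -0.1, 2.8]
gripper_width: 0.0152
[0.02070643 0.12458485 0.00807282] [-0.589  0.371 -0.435  0.765 -0.    -0.573]
```

View pics/w5.png

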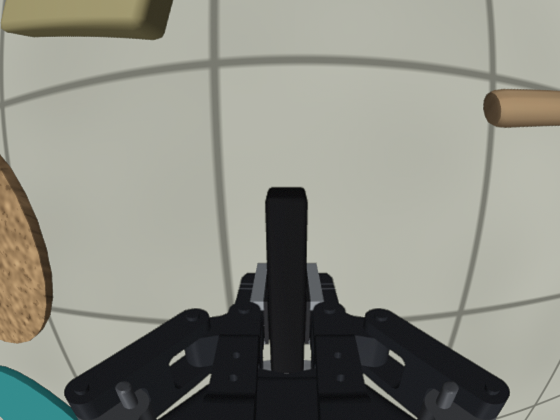

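The bar is held between the pads. Now the smooth slide to the probe.

```bash
python3 -m creep '[0,0.2,0,0,0,0,0, -0.3,1.3,0,0,0,0,0, -0.9,4.1,0,0,0,0,0, -1.9,9,0,0,0,0,0, -3.4,16.3,0,0,0,0,0, -5.5,26.2,0,0,0,0,0, -8.1,38.5,0,0,0,0,0, -11.1,53.1,0,0,0,0,0, -14.6,69.6,0,0,0,0,0, -18.4,87.6,0,0,0,0,0, -22.4,106.7,0,0,0,0,0, -26.5,126.4,0,0,0,0,0]'
python3 -m creep '[-4.1,19.7,0,0,0,0,0, -8.1,38.8,0,0,0,0.2,0, -11.9,56.8,0,0,0,0.5,0, -15.4,73.3,0,0,0,1.1,0, -18.5,87.9,0,0,0,1.8,0, -21.1,100.2,0,0,0,2.6,0, -23.1,110.1,0,0,0,3.4,0, -24.7,117.4,0,0,0,4.1,0, -25.7,122.3,0,0,0,4.7,0, -26.3,125.1,0,0,0,5,0, -26.5,126.2,0,0,0,5.2,0, -26.6,126.4,0,0,0,5.2,0]'
python3 - <<'E'
from h import *
s=sense();print(s['ee_pos'],s['ee_rot'],s['contact_force'])
a=shot('scene','s1');b=shot('top','t1')
x,y=[int(v) for v in proj(b,(.6,.0275,.02))];X,Y=[int(v) for v in proj(a,(.6,.0275,.02))];print(x,y,X,Y)
c=[cv2.resize(i['color'][q-50:q+50,p-45:p+45],None,fx=4.4,fy=4.4,interpolation=cv2.INTER_CUBIC) for i,p,q in((b,x,y),(a,X,Y))]
cv2.imwrite('pics/x1.png',np.hstack(c))
E
```

```text
t: 9.15
ee_pos: [0.4985, -0.0857, 0.0278]
ee_rot: [-0.0, 0.008, 1.0, 0.0]
contact_force: [-1.3, -1.3, 2.5]
gripper_width: 0.0148
t: 10.65
ee_pos: [0.5268, 0.0387, 0.0278]
ee_rot: [-0.0, 0.053, 0.999, 0.0]
contact_force: [-1.1, -2.8, 3.0]
gripper_width: 0.015
[0.5267809  0.03865311 0.02776946] [-7.87557271e-05  5.31709517e-02  9.98585421e-01  2.46094224e-06] [-1.12457405 -2.81416808  3.02438593]
263 200 305 231
```

View pics/x1.png

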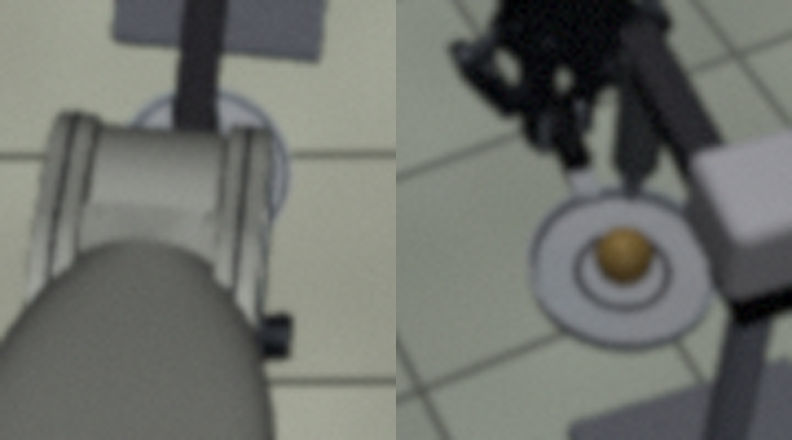

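In the scene crop the dish is under the probe, with the potato in the middle. The ring is centred at about (622,269), and the probe tip is at about (632,193).

```bash
python3 - <<'E'
from h import *
S=load('s1');f=lambda u,v:(305-45+(u-396+.5)/4.4-.5,231-50+(v+.5)/4.4-.5)
print('ring',atz(S,*f(622.5,269),.010),'tip',atz(S,*f(632,193),.078),'rim',atz(S,*f(622.5,270),.022))
# predicted crop pos of a centred dish
g=lambda p:((p[0]-260+.5)*4.4+396,(p[1]-181+.5)*4.4)
print(g(proj(S,(.6316,.0275,.01))),g(proj(S,(.6316,.0275,.078))))
r=sense()['ee_rot'];yaw=2*np.arctan2(r[2],r[1]);p=sense()['ee_pos'];print('yaw',yaw-np.pi,'ctr',p[:2]+.105*np.array([np.cos(yaw-np.pi),np.sin(yaw-np.pi)]))
T=load('t1');h=lambda u,v:(263-45+(u+.5)/4.4-.5,200-50+(v+.5)/4.4-.5)
th=np.linspace(0,2*np.pi,200);c=np.array([proj(T,(.6316+.055*np.cos(t),.0275+.055*np.sin(t),.024)) for t in th]);c=(c-[218,150]+.5)*4.4
print('pred rim extents top crop: right',c[:,0].max(),'top',c[:,1].min())
E
```

```text
ring [0.62941425 0.02918787 0.01      ] tip [0.62839499 0.03036205 0.078     ] rim [0.63722883 0.02407738 0.022     ]
(np.float64(622.1996667588877), np.float64(273.3952781414933)) (np.float64(630.6504953720464), np.float64(199.56177743352183))
yaw -0.10628715397869071 ctr [0.63117743 0.02749867]
pred rim extents top crop: right 291.49970789146244 top 82.52038095115768
```

The same-picture ring-to-tip offset is about 1.5 mm, and the kinematic estimate agrees to 0.5 mm. I'll hold about 2.25 s, then slide back out the way it came.

```bash
python3 -m creep '[0,0,0,0,0,0,0, 0,0,0,0,0,0,0, 0,0,0,0,0,0,0, 0,0,0,0,0,0,0, 0,0,0,0,0,0,0, 0,0,0,0,0,0,0, 0,0,0,0,0,0,0, 0,0,0,0,0,0,0, 0,0,0,0,0,0,0, 0,0,0,0,0,0,0, 0,0,0,0,0,0,0, 0,0,0,0,0,0,0]' 90
python3 -m creep '[0,0,0,0,0,0,0, 0,0,0,0,0,0,0, 0,0,0,0,0,0,0, 0,0,0,0,0,0,0, 0,0,0,0,0,0,0, 0,0,0,0,0,0,0]'
python3 -m creep '[0,-0.2,0,0,0,0,0, 0.2,-1.3,0,0,0,0,0, 0.5,-4.1,0,0,0,0,0, 1.1,-9.1,0,0,0,0,0, 1.9,-16.6,0,0,0,0,0, 3.1,-26.6,0,0,0,0,0, 4.6,-39.1,0,0,0,0,0, 6.3,-53.9,0,0,0,0,0, 8.3,-70.6,0,0,0,0,0, 10.4,-89,0,0,0,0,0, 12.7,-108.3,0,0,0,0,0, 15,-128.3,0,0,0,0,0]'
python3 -m creep '[2.3,-20,0,0,0,0,0, 4.6,-39.3,0,0,0,0,0, 6.7,-57.7,0,0,0,0,0, 8.7,-74.4,0,0,0,0,0, 10.4,-89.2,0,0,0,0,0, 11.9,-101.7,0,0,0,0,0, 13.1,-111.7,0,0,0,0,0, 13.9,-119.2,0,0,0,0,0, 14.5,-124.2,0,0,0,0,0, 14.8,-127,0,0,0,0,0, 15,-128.1,0,0,0,0,0, 15,-128.3,0,0,0,0,0]'
python3 -m creep '[0,0,-0.5,0,0,0,0, 0,0,-3.5,0,0,0,0, 0,0,-10,0,0,0,0, 0,0,-21,0,0,0,0, 0,0,-35,0,0,0,0, 0,0,-50,0,0,0,0, 0,0,-65,0,0,0,0, 0,0,-79,0,0,0,0, 0,0,-90,0,0,0,0, 0,0,-96.5,0,0,0,0, 0,0,-99.5,0,0,0,0, 0,0,-100,0,0,0,0]'
python3 - <<'E'
from h import *
s=sense();print(s['ee_rot'],s['contact_force'],s['moment'])
a=shot('scene','s2');b=shot('top','t2')
X,Y=[int(v) for v in proj(a,(.55,-.22,.12))];print(X,Y)
cv2.imwrite('pics/x2.png',cv2.resize(a['color'][Y-60:Y+80,X-80:X+90],None,fx=4,fy=4,interpolation=cv2.INTER_CUBIC))
E
```

```text
t: 12.25
ee_pos: [0.5269, 0.0388, 0.0278]
ee_rot: [0.0, 0.053, 0.999, 0.0]
contact_force: [-1.7, -3.1, 4.9]
gripper_width: 0.0145
t: 13.0
ee_pos: [0.5268, 0.0388, 0.0278]
ee_rot: [-0.0, 0.053, 0.999, -0.0]
contact_force: [-1.7, -2.7, 3.5]
gripper_width: 0.0147
t: 14.5
ee_pos: [0.4979, -0.0886, 0.0278]
ee_rot: [-0.0, 0.053, 0.999, 0.0]
contact_force: [1.2, 3.0, 2.7]
gripper_width: 0.0145
t: 16.0
ee_pos: [0.4699, -0.2131, 0.0278]
ee_rot: [-0.0, 0.053, 0.999, 0.0]
contact_force: [1.0, 1.9, 3.5]
gripper_width: 0.0148
t: 17.5
ee_pos: [0.4698, -0.2131, 0.1276]
ee_rot: [-0.0, 0.053, 0.999, 0.0]
contact_force: [0.2, 0.7, -1.9]
gripper_width: 0.0148
[-1.42139665e-04  5.30278070e-02  9.98593022e-01  9.23077528e-05] [ 0.23941584  0.70298094 -1.85705323] [0.03876993 0.19200315 0.03264143]
198 225
```

View pics/x2.png

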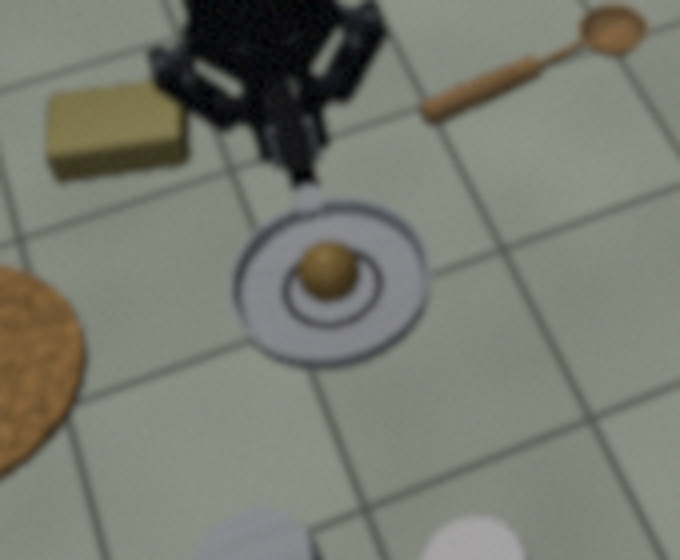

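The dish is lifted, with the ring at (333,287) and the potato at (328,269) in the middle. I'll check for sag numerically before turning.

```bash
python3 - <<'E'
from h import *
S=load('s2')
g=lambda p:((p[0]-118+.5)*4,(p[1]-165+.5)*4)
c=np.array([.4698+.105*np.cos(-.106),-.2131+.105*np.sin(-.106)])
for n,dz in(('ring',.01),('potato',.027),('rimc',.024)):
  for sag in(0,4,8):
    a=np.radians(sag);print(n,sag,np.round(g(proj(S,(*c,.0998+dz-.105*np.sin(a)))),1))
E
```

```text
ring 0 [332.7 288.2]
ring 4 [334.6 296.1]
ring 8 [336.5 303.8]
potato 0 [328.1 269.6]
potato 4 [330.1 277.7]
potato 8 [332.  285.6]
rimc 0 [328.9 272.9]
rimc 4 [330.9 281. ]
rimc 8 [332.8 288.9]
```

Level with no sag. Now the quarter turn: handle from −x to −y, which is +90° in world and −90° about tool z.

```bash
python3 -m creep '[0,0,0,0,0,0,0, 0,0,0,0,0,-0.1,0, 0,0,0,0,0,-0.5,0, 0,0,0,0,0,-1,0, 0,0,0,0,0,-1.9,0, 0,0,0,0,0,-3.2,0, 0,0,0,0,0,-4.8,0, 0,0,0,0,0,-6.9,0, 0,0,0,0,0,-9.3,0, 0,0,0,0,0,-12.1,0, 0,0,0,0,0,-15.3,0, 0,0,0,0,0,-18.9,0]'
python3 -m creep '[0,0,0,0,0,-3.8,0, 0,0,0,0,0,-8,0, 0,0,0,0,0,-12.3,0, 0,0,0,0,0,-16.8,0, 0,0,0,0,0,-21.4,0, 0,0,0,0,0,-26.1,0, 0,0,0,0,0,-30.8,0, 0,0,0,0,0,-35.4,0, 0,0,0,0,0,-39.9,0, 0,0,0,0,0,-44.2,0, 0,0,0,0,0,-48.4,0, 0,0,0,0,0,-52.2,0]'
python3 -m creep '[0,0,0,0,0,-3.5,0, 0,0,0,0,0,-6.8,0, 0,0,0,0,0,-9.6,0, 0,0,0,0,0,-12,0, 0,0,0,0,0,-14,0, 0,0,0,0,0,-15.7,0, 0,0,0,0,0,-17,0, 0,0,0,0,0,-17.9,0, 0,0,0,0,0,-18.4,0, 0,0,0,0,0,-18.7,0, 0,0,0,0,0,-18.9,0, 0,0,0,0,0,-18.9,0]'
python3 -m creep '[0,0,0,0,0,0,0, 0,0,0,0,0,0,0, 0,0,0,0,0,0,0, 0,0,0,0,0,0,0, 0,0,0,0,0,0,0, 0,0,0,0,0,0,0, 0,0,0,0,0,0,0, 0,0,0,0,0,0,0]'
python3 - <<'E'
from h import *
s=sense();r=s['ee_rot'];y=2*np.arctan2(r[2],r[1])-np.pi;y=(y+np.pi)%(2*np.pi)-np.pi;p=s['ee_pos'];print('yaw',y,p,s['dq'].round(4))
a=shot('scene','s3')
c=p[:2]+.105*np.array([np.cos(y),np.sin(y)]);X,Y=[int(v) for v in proj(a,(*c,.12))]
for n,z in(('ring',.01),('pot',.027)):
    q=proj(a,(*c,p[2]-.028+z));print(n,(q[0]-X+80.5)*4,(q[1]-Y+70.5)*4)
cv2.imwrite('pics/x3.png',cv2.resize(a['color'][Y-70:Y+80,X-80:X+110],None,fx=4,fy=4,interpolation=cv2.INTER_CUBIC))
E
```

```text
t: 19.1
ee_pos: [0.4699, -0.2132, 0.1278]
ee_rot: [0.0, -0.113, 0.994, -0.0]
contact_force: [-1.5, -0.0, -2.1]
gripper_width: 0.0145
t: 20.6
ee_pos: [0.4699, -0.2132, 0.1278]
ee_rot: [0.0, -0.539, 0.842, -0.0]
contact_force: [0.3, -0.6, -1.2]
gripper_width: 0.0147
t: 22.1
ee_pos: [0.4698, -0.2132, 0.1278]
ee_rot: [-0.0, -0.669, 0.744, 0.0]
contact_force: [0.1, 0.1, -2.8]
gripper_width: 0.0144
t: 23.1
ee_pos: [0.4699, -0.2132, 0.1278]
ee_rot: [0.0, -0.669, 0.744, -0.0]
contact_force: [-0.0, -0.4, -2.1]
gripper_width: 0.0147
yaw 1.4646814421800745 [ 0.46986193 -0.21321044  0.12778936] [-0.0006  0.0002  0.0001 -0.0019  0.0009  0.0005]
ring 324.1156440438549 294.1703418669862
pot 321.7923226067917 274.82859019793045
```

View pics/x3.png

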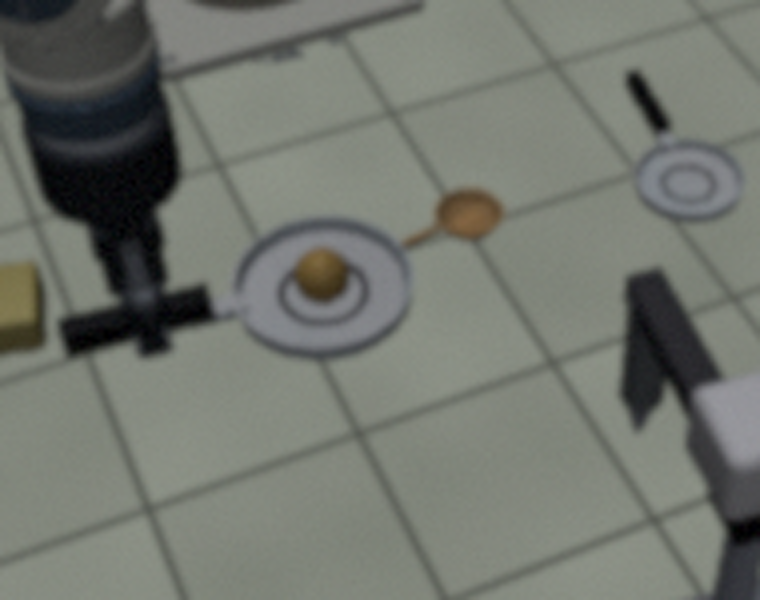

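The dish is level in the air with its handle towards the trivet side. The ring is at (324,293) and the potato at (321,274), both within about 1 px of the prediction. Handing in.

```bash
python3 -c "
from cell import *
print(close_job())"
```

```text
the job is handed in; nothing more can be done
None
```

I gripped the larger dish by its bar and slid it along the counter until its marked spot was under the probe tip, handle in line with the arm. I held it there for about 2.3 s, slid it back out and lifted it 10 cm. I then turned it a quarter turn in the air, so the handle points to the cork trivet's side (−y), and handed in at about t = 23 s. The hand-in reports no verdict.

**Under the probe:** in the same scene picture the ring was about 1.5 mm from the tip, and the estimate from the arm's pose agreed to 0.5 mm. The far rim in the top view looked about 4 mm short of the prediction. I put that down to blur, since it was still within the 8 mm allowed.

**At the end:**
- **Height and level:** the underside is about 0.10 m up, taken from the gripper's height. The ring and potato sit within about 1 px of where a level dish with a centred potato should appear.
- **Direction:** the dish's yaw is 1.465 rad, which is square to the stand's arm (−0.107 rad) within 0.01 rad.
- **Stillness and surroundings:** the arm is still. The force readings stayed within about 6 N and showed no knock. The last crop showed nothing disturbed; I did not measure the other things again.

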